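# Lock a circuit board test fixture with its retaining pin

## Task

Swing the test fixture's hold-down arm fully down between the two front lugs, then push the red-handled lock pin through both lugs and the arm until its handle is up against the lug, and let go of it. Use whichever side of the fixture the tall capacitor leaves free. Do not lean on the circuit board, and leave everything else on the bench where it is.

Things in the scene. Friction and masses are not known exactly. Their poses are not given: they have to be found in the camera images.
- fixture: Black test fixture base, 210 (x) x 110 (y) x 40 mm high, fixed to the bench, a green circuit board on top. Origin: centre of its underside, on the bench. x runs from the two front lugs (at -x) to the arm's hinge (at +x); z up; symmetric about y = 0.
- clevis (a point): Point on the hole axis (its y) midway between the two upright steel front lugs, at (-85, 0, 70) mm in the fixture's frame; axes as the fixture's. Each lug: 24 mm long in x, 8 mm thick, inner face at y = +-9, outer face at y = +-17 mm, top at z = 82 mm, with a round 12 mm hole along y. The arm's hole lines up here when the arm is fully down.
- hinge_line (a point): Middle of the arm's hinge axis, at (85, 0, 70) mm in the fixture's frame; the hinge axis is the fixture's y axis. The rear hinge cheeks reach z = 84 mm.
- hold_arm (a joint): Angle of the aluminium hold-down arm (rad): 0 = fully down, level, against its stop; grows as the free end swings up and back over the hinge; stop at 1.3. Stiff: stays where it is left, about 2 to 4 N on the blue pad moves it. 14 mm wide (y), 18 mm deep, centred on the line from the hinge; its 12 mm cross hole is 170 mm from the hinge, its free end 181 mm.
- press_pad (a point): Centre of the top face of the blue pad on the upper side of the arm (28 mm along the arm, 30 mm wide, 10 mm thick): push here. It moves with the arm: 128 mm from the hinge along the arm and 19 mm above the arm's centre line. Its z axis is normal to the pad, its x axis points along the arm to the hinge. With the arm down its top is at z = 89 mm, above the lugs.
- board: Green circuit board with parts, 125 x 100 x 3 mm, fixed on the fixture, its origin under its centre at z = 40 mm. Not to be leaned on.
- pin_grip (a point): Centre of the red handle of the loose lock pin, lying level on the bench in any direction. Handle 40 (x) x 18 x 18 mm, its centre 9 mm above the bench. x points along the steel shank to its nose: shank 9 mm diameter, on the handle's axis, from the flat shoulder at x = 20 mm to x = 68 mm, the last 12 mm tapered. About 0.11 kg.
- pin_seat (a point): Point on the pin's axis 37 mm ahead (+x) of the handle's centre, 17 mm past the shoulder; axes as pin_grip. It coincides with clevis when the pin is fully home from either side, shoulder against the lug's outer face.
- capacitor: Tall blue upright capacitor, 50 mm diameter, 130 mm high, fixed to the bench about 92 mm to one side (y) of the front lugs, so that the pin cannot be brought in from that side. Origin: centre of its underside.
- tray: Low white parts tray, 60 x 46 x 22 mm high, fixed to the bench on the other side of the front lugs; the pin can pass above it. Origin: centre of its underside.
- spare_pin_grip (a point): Centre of the black handle of another pin like the red one but with a 16 mm shank, too thick for the holes: not to be used or moved. Axes as pin_grip.
- flux_bottle_mid (a point): Middle (half-way up) of a small yellow bottle, 26 mm diameter, 55 mm high, standing loose beside the red handle, its axis 60 mm from the handle's centre. Leave it.
- spool: Loose metal spool, 56 mm diameter, 38 mm high; origin: centre of its underside. Leave it.
- screwdriver: Loose orange screwdriver, 170 mm long, lying on the bench; origin at the bench. Leave it.
- tweezers: Loose steel tweezers, about 130 x 13 x 5 mm, lying on the bench; origin: underside. Leave them.
- sponge_tin: Loose round tin with brass wool, 64 mm diameter, 33 mm high; origin: centre of its underside. Leave it.
- pin: The same loose red-handled lock pin; its origin is under the handle's centre, 9 mm below it, with axes as pin_grip.
Not all that is in view belongs to the job. What is meant by the pin is not pink, turquoise or yellow, and is the smaller of those in its own colour.

How it is judged:
By the outcome, as a careful person would: the job done as asked, in the order asked, and still so for the second after the job is handed in, with the robot touching nothing.
It also fails if it takes over 61 s, if anything falls off the work surface, if the arm or the gripper's body presses on something with over 40 N, if the wrist force passes 120 N, or if a joint passes its speed limit or range.

## Robot

A 6-joint arm with a two-finger parallel gripper is mounted at the origin on the work surface. World frame = base frame: x ahead of the robot, y to its left, z up, the work surface at z = 0. Lengths are in mm, angles in rad, forces in N, time in s.
With the tool pointing down it reaches from about 375 to 975 mm from the base axis. Payload 3.8 kg.
Tool frame: the origin (TCP) lies at the very end of the fingers, on their centre line; the grasp point (between the pads) lies grip_depth behind it (grip_depth is the distance from the TCP to the grasp point, in mm); z points along the fingers, y is the direction in which the jaws open and shut (so a half turn about z gives the same grasp; the last joint's range is limited). The gripper opens to 85 mm and grips with 20 to 120 N. Pads are 22 mm wide; open, the fingers measure 114 mm over their backs; the gripper's body (76 mm by 85 mm) begins 54 mm behind the grasp point. The pads swing forward as they close: fully open they stand 13 mm farther back than shut.
Start: joints at [-1.273, 0.264, 1.604, -0, 1.274, -0.037], TCP at [221.786, -637.518, 231.28] pointing down, gripper open.
Joint ranges: [-2.63, 2.63], [-0.94, 2.18], [0.31, 2.57], [-1.31, 4.45], [0, 2.66], [-2.55, 2.55]. Speed limits (rad/s): [2.57, 2.57, 3.14, 3.14, 3.14, 3.14].

## Interface

Orientations are given as a 3x3 rotation matrix whose columns are the frame's x, y, z axes.
In Python, from bench import * gives the robot as it stands. Calls block until the motion is done:
- movep(position, orientation): joint-space move of the TCP to a pose.
- servo_line(position, attitude=None, speed=150, force_limit=None): straight line of the TCP; attitude=None keeps the orientation; speed is the mean speed in mm/s. With force_limit (N) it stops when the force on the tool has changed by that much, and returns True; else False.
- goto_joints(angles): joint-space move.
- gripper_open() and close(effort=None): open the fingers fully, or close them until they stop; effort is the grip in N (None keeps the last).
- pause(seconds).
- ik(position, orientation): joint angles nearest the present ones, or None.
- read_camera(name): name is "scene" or "side" or "wrist"; returns a dict with "img" (420x560x3 uint8, blue, green, red), "intrinsics" (3x3 intrinsics, pixels), "dist_coeffs" ([k1, k2, p1, p2, k3] as OpenCV has them; the pictures are not rectified), "world_from_camera" (4x4, takes a point from camera to world coordinates); the wrist camera has in their place "hand_eye" (4x4, takes a point from camera to tool coordinates, whose origin is the TCP and whose axes are the flange's). Camera axes: x right, y down, z forward; pixel columns grow to the right and rows downward; lengths in mm; the calibration is good to about 2 mm. A picture is of the moment at which its call begins: read the wrist's pose just before it. There is no depth.
A pose or a line that the arm cannot do raises PlanningError and nothing moves.
- job_done(): hands the job in, once; it reports no verdict.
Trained networks look in a picture, given as the dict that the camera call returned (one of the last four; its "shot" number tells which), for a name from the list of things; names that differ only in an ending like _2 or _b are one class to them, and where a whole thing is asked for, a point or a joint stands for the part that bears it (a point fixed in the world has none). Each returns a list of dicts, best first, with "confidence" (0 to 1); they miss things now and then, are a little off and sometimes report something else, mostly with a low value. They report only what shows in the picture. A call takes as long as a camera call. They do not tell look-alikes from the thing itself.
- find_in(picture, thing): "location" ([row, column] as shares, 0 to 1, of the picture: columns of its width, rows of its height, amid what is visible of it).
- silhouettes(picture, thing): "mask" (420x560 bool, what is visible of it) and "location" ([row, column] as shares, 0 to 1, of the picture: columns of its width, rows of its height, amid what is visible of it).
Readings, each from a call of its own:
- current_time_s(): time.
- current_q(): joint angles.
- current_qvel(): joint speeds.
- current_effort(): joint torques, N m.
- current_ee_pos(): TCP position.
- current_orientation(): TCP orientation.
- current_wrist_force(): force on the tool from outside, world axes, zero at the start.
- current_torque(): the same for the moment, N m.
- current_opening(): opening from 0.0 (shut) to 1.0 (fully open).
Only numpy, scipy, OpenCV 4.12 (cv2) and the standard library are available. Lean on these libraries where they do the work, as an engineer would, in place of code of your own. Each camera call takes 0.05 s, during which the arm holds its last target. There are 200 camera calls.

## Working session

There is one attempt and no reset: what is moved stays moved. The work goes in short steps, each a Python script; the robot and the scene stay as the last script left them, time stands still between calls to the robot, and variables do not carry over. Pictures are saved under pics/ and viewed, about 8 in all and at most 12, crops included, and the job is handed in when it is done.

```bash
mkdir -p pics; ls
python3 - <<'E'
from bench import *
import cv2, numpy as np, pickle
d={}
for n in ["scene","side","wrist"]:
    p=read_camera(n); d[n]=p; cv2.imwrite(f"pics/{n}0.png",p["img"])
    print(n,np.round(p["intrinsics"],1).tolist(),p["dist_coeffs"])
    print(np.round(p.get("world_from_camera",p.get("hand_eye")),3).tolist())
    for t in ["fixture","pin","spare_pin_grip","capacitor","tray","hold_arm","press_pad","flux_bottle_mid","board"]:
        print(t,[(round(r["confidence"],2),int(r["location"][1]*560),int(r["location"][0]*420)) for r in find_in(p,t)][:4])
pickle.dump(d,open("d0.pkl","wb"))
print(current_time_s(), grip_depth if 'grip_depth' in globals() else None)
E
```

```text
pics
scene [[470.8, 0.0, 273.2], [0.0, 470.8, 214.8], [0.0, 0.0, 1.0]] [-0.11045097  0.          0.          0.          0.        ]
[[0.608, 0.424, -0.672, 1206.671], [0.794, -0.326, 0.513, -490.078], [-0.002, -0.845, -0.534, 625.926], [0.0, 0.0, 0.0, 1.0]]
fixture [(0.84, 293, 242), (0.46, 424, 231)]
pin [(0.77, 358, 231), (0.7, 210, 213), (0.62, 335, 172), (0.59, 359, 197)]
spare_pin_grip [(0.78, 111, 300)]
capacitor [(0.86, 311, 197), (0.53, 360, 198), (0.21, 113, 299)]
tray [(0.84, 234, 245)]
hold_arm [(0.83, 300, 205)]
press_pad [(0.78, 300, 204)]
flux_bottle_mid [(0.45, 356, 186)]
board [(0.9, 286, 243)]
side [[421.5, 0.0, 282.6], [0.0, 421.5, 209.1], [0.0, 0.0, 1.0]] [-0.05406402  0.          0.          0.          0.        ]
[[-0.721, -0.367, 0.588, -54.119], [-0.693, 0.356, -0.627, 633.287], [0.021, -0.86, -0.511, 594.302], [0.0, 0.0, 0.0, 1.0]]
fixture [(0.72, 260, 223)]
pin [(0.87, 193, 256), (0.83, 354, 267), (0.69, 175, 301), (0.67, 205, 369)]
spare_pin_grip [(0.59, 374, 195), (0.46, 310, 233)]
capacitor [(0.62, 248, 245)]
tray [(0.75, 309, 235), (0.23, 178, 316)]
hold_arm [(0.73, 256, 185)]
press_pad [(0.77, 254, 181), (0.56, 320, 176)]
flux_bottle_mid [(0.65, 178, 313)]
board [(0.69, 259, 220)]
wrist [[293.3, 0.0, 284.4], [0.0, 293.3, 210.8], [0.0, 0.0, 1.0]] [-0.01706915  0.          0.          0.          0.        ]
[[0.0, -0.963, -0.27, 69.365], [1.0, 0.001, -0.0, 0.303], [0.001, -0.27, 0.963, -142.498], [0.0, 0.0, 0.0, 1.0]]
fixture []
pin []
spare_pin_grip []
capacitor []
tray []
hold_arm []
press_pad []
flux_bottle_mid []
board []
1.5 18.700000000000003
```

View pics/scene0.png

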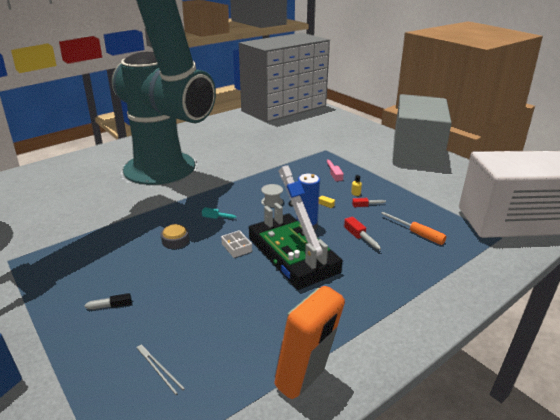

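View pics/side0.png

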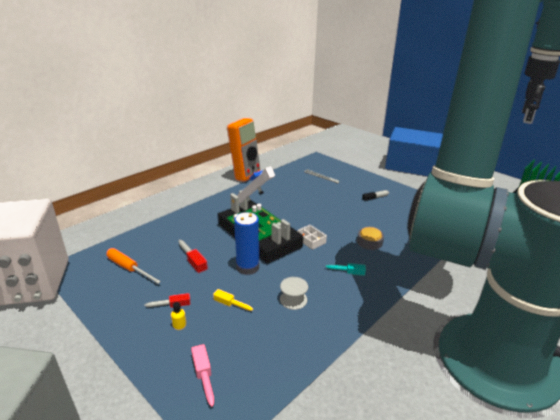

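Scene: the smaller red pin is beside the yellow bottle at about (361,202); the larger red one at (358,231) is a decoy. The arm is up, with the hinge near (315,255) and the lugs near (272,205). In the side view the pin is at (180,299), the capacitor at (247,240) and the tray at (312,237).

```bash
cat > h.py <<'E'
import numpy as np, cv2
def cam(p,T=None):
    "T: tool pose 4x4 for wrist"
    W=np.array(p["world_from_camera"]) if "world_from_camera" in p else T@np.array(p["hand_eye"])
    return W,np.array(p["intrinsics"]),np.array(p["dist_coeffs"])
def onplane(c,uv,z):
    W,K,D=c; q=cv2.undistortPoints(np.array(uv,float).reshape(-1,1,2),K,D).reshape(-1,2)
    r=np.c_[q,np.ones(len(q))]@W[:3,:3].T; o=W[:3,3]
    return o+r*((z-o[2])/r[:,2])[:,None]
def proj(c,P):
    W,K,D=c; I=np.linalg.inv(W)
    return cv2.projectPoints(np.array(P,float).reshape(-1,1,3),cv2.Rodrigues(I[:3,:3])[0],I[:3,3],K,D)[0].reshape(-1,2)
def down(yaw):
    "tool down, tool x axis along yaw"
    c,s=np.cos(yaw),np.sin(yaw); return np.array([[c,s,0],[s,-c,0],[0,0,-1.]])
def toolT():
    from bench import current_ee_pos,current_orientation
    T=np.eye(4);T[:3,:3]=current_orientation();T[:3,3]=current_ee_pos();return T
E
python3 - <<'E'
import pickle; from h import *
d=pickle.load(open("d0.pkl","rb")); s=cam(d["scene"]); w=cam(d["side"])
for n,z,a,b in [("handle",9,(361,202),(180,299)),("tip",9,(384,203),(148,304)),("tray",11,(236,244),(312,237)),("spool",38,(272,190),(293,286)),("captop",130,(310,180),(247,219)),("bottle",20,(356,188),(178,319)),
 ("fixcornerfront?",40,(339,265),(300,237)),("fixture mid",40,(287,245),(260,220))]:
    print(n,onplane(s,[a],z).round(0)[0],onplane(w,[b],z).round(0)[0])
im=d["scene"]["img"][150:290,200:410]; im2=d["side"]["img"][160:320,140:340]
cv2.imwrite("pics/crop.png",np.vstack([cv2.resize(im,(560,373),interpolation=2)]))
cv2.imwrite("pics/crop2.png",cv2.resize(im2,(700,560),interpolation=2))
E
```

```text
handle [520. 319.   9.] [519. 314.   9.]
tip [559. 362.   9.] [551. 368.   9.]
tray [480. -39.  11.] [475. -39.  11.]
spool [371. 144.  38.] [365. 150.  38.]
captop [517. 140. 130.] [504. 145. 130.]
bottle [473. 347.  20.] [466. 354.  20.]
fixcornerfront? [699.  63.  40.] [468.  15.  40.]
fixture mid [583.  23.  40.] [586.  30.  40.]
```

View pics/crop2.png

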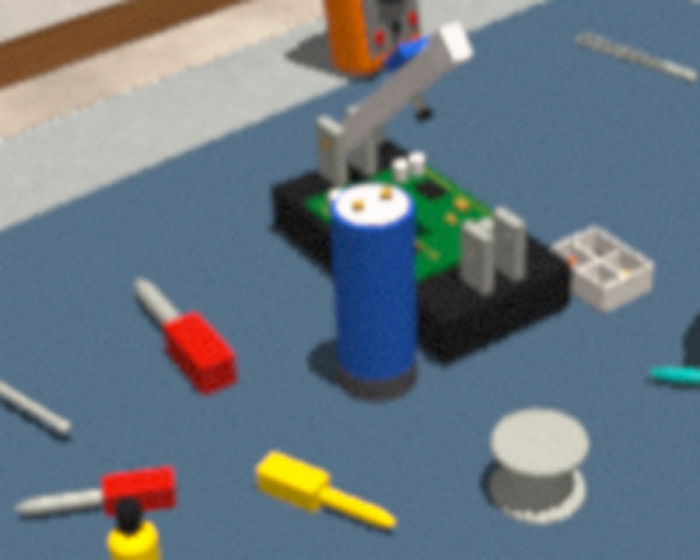

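The fixture centre is near (590,28), with the lugs towards the robot. The capacitor is on +y, so the free side is −y. The bottle stands beside the handle in the jaw direction, so the grasp needs a sideways offset. Next, closer looks with the wrist camera.

Run:
```python
from bench import *; from h import *; import pickle
d={}
for n,p,y in [("fix",(520,50,340),-0.15),("pin",(515,305,200),0.95)]:
    best=None
    for yy in (y,y+np.pi,y-np.pi):
        q=ik(p,down(yy))
        if q is not None: print(n,yy,np.round(q,2))
    movep(p,down(y)); T=toolT(); r=read_camera("wrist"); d[n]=(r,T); cv2.imwrite(f"pics/w_{n}.png",r["img"])
    for t in ["pin","fixture"]: print(n,t,[(round(a["confidence"],2),int(a["location"][1]*560),int(a["location"][0]*420)) for a in find_in(r,t)][:4])
pickle.dump(d,open("d1.pkl","wb")); print(current_time_s())
```

```text
fix -0.15 [ 0.05 -0.08  1.78 -0.    1.44  1.77]
fix 2.991592653589793 [ 0.05 -0.08  1.78 -0.    1.44 -1.37]
fix -3.291592653589793 [ 0.05 -0.08  1.78 -0.    1.44 -1.37]
fix pin [(0.97, 334, 268), (0.91, 119, 287), (0.67, 168, 135), (0.61, 120, 196)]
fix fixture [(0.72, 285, 127)]
pin 0.95 [ 0.49  0.14  1.81 -0.    1.19  1.11]
pin 4.091592653589793 [ 0.49  0.14  1.81 -0.    1.19 -2.03]
pin -2.191592653589793 [ 0.49  0.14  1.81 -0.    1.19 -2.03]
pin pin [(0.91, 272, 253), (0.87, 391, 206), (0.77, 137, 216), (0.65, 259, 337)]
pin fixture [(0.71, 495, 292)]
5.5917
```

View pics/w_fix.png

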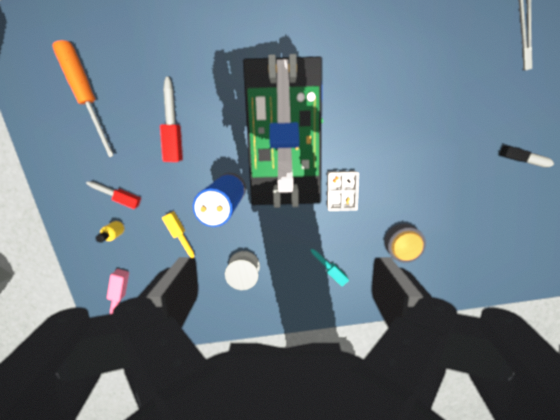

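View pics/w_pin.png

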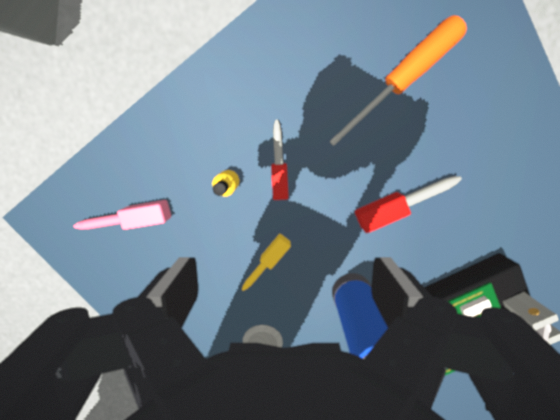

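Wrist views: the fixture base's top corners are at about (244,59), (322,57), (320,205) and (250,205), and the lugs are near (287,195). The red pin's handle is at (280,182) with its tip at (277,121), and the bottle is left of it at (225,183). Next: segment the handle, and take an enlarged crop of the fixture.

Run:
```python
import pickle; from h import *
d=pickle.load(open("d1.pkl","rb"))
r,T=d["pin"]; c=cam(r,T); im=r["img"]
hsv=cv2.cvtColor(im,cv2.COLOR_BGR2HSV)
m=(((hsv[...,0]<6)|(hsv[...,0]>174))&(hsv[...,1]>150)&(hsv[...,2]>80)).astype(np.uint8)
n,l,st,ce=cv2.connectedComponentsWithStats(m)
for i in range(1,n):
    if st[i,4]>100:
        pts=np.argwhere(l==i)[:,::-1]; P=onplane(c,pts,14)
        box=cv2.minAreaRect(P[:,:2].astype(np.float32)); print(ce[i],st[i,4],box)
print("tip",onplane(c,[(277,121)],9),"shank mid",onplane(c,[(278,145)],9))
print("bigred near end",onplane(c,[(358,210),(364,230)],9),"bottle",onplane(c,[(220,187)],55),"yellow top",onplane(c,[(288,240)],9))
r,T=d["fix"]; im=r["img"][40:220,225:345]
cv2.imwrite("pics/cfix.png",cv2.resize(im,None,fx=3.3,fy=3.3,interpolation=cv2.INTER_CUBIC))
```

```text
[279.55928854 181.40909091] 506 ((518.5138549804688, 316.43927001953125), (40.36737823486328, 16.766590118408203), 56.8881721496582)
[382.34200158 211.83845548] 1269 ((595.16357421875, 217.414306640625), (31.90827751159668, 58.68168258666992), 79.43487548828125)
tip [[554.88597132 371.60881251   9.        ]] shank mid [[540.71533786 350.20756817   9.        ]]
bigred near end [[573.55799257 234.20648239   9.        ]
 [566.25125137 208.62711904   9.        ]] bottle [[471.73238474 352.14613396  55.        ]] yellow top [[484.23579347 251.61530393   9.        ]]
```

View pics/cfix.png

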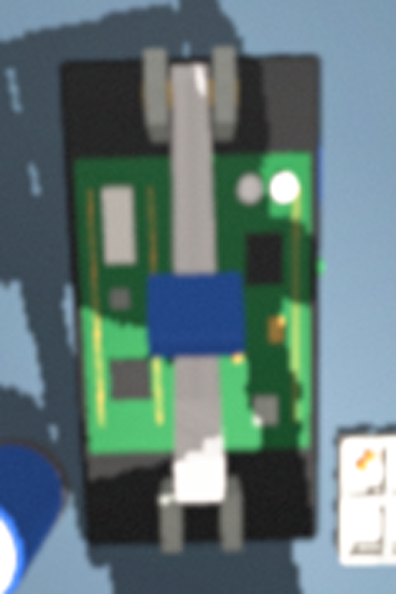

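Crop: base corners at (62,62), (318,57), (315,540) and (88,543), and the lug outer ends along the row at 551. The arm is still raised, its tip reaching row 500. Next: fit the fixture pose and the arm angle.

Run:
```python
import pickle; from h import *; from scipy.optimize import least_squares
d=pickle.load(open("d1.pkl","rb")); r,T=d["fix"]; c=cam(r,T)
obs=[((62,62),(105,55,40)),((318,57),(105,-55,40)),((315,540),(-105,-55,40)),((88,543),(-105,55,40)),
((161,551),(-97,17,82)),((185,551),(-97,9,82)),((221,551),(-97,-9,82)),((243,551),(-97,-17,82))]
uv=np.array([o[0] for o in obs])/3.3+[225,40]-0.35; F=np.array([o[1] for o in obs],float)
def w(p,F):
    a=p[2]; R=np.array([[np.cos(a),-np.sin(a),0],[np.sin(a),np.cos(a),0],[0,0,1]]); return np.asarray(F)@R.T+[p[0],p[1],0]
s=least_squares(lambda p:(proj(c,w(p,F))-uv).ravel(),[590,28,-.17],loss="soft_l1")
print(s.x,(proj(c,w(s.x,F))-uv).round(1).tolist()); p=s.x
print("clevis",w(p,[(-85,0,70)]),"hinge",w(p,[(85,0,70)]))
np.save("fix.npy",p)
# arm angle: pad corners (top face) crop px
pc=[(149,274),(244,272),(246,356),(149,358)]; uvp=np.array(pc)/3.3+[225,40]-.35
def pad(a):
    u=np.array([-np.cos(a),0,np.sin(a)]);n=np.array([np.sin(a),0,np.cos(a)]);h=np.array([85,0,70])
    return [h+u*x+n*19+np.array([0,y,0]) for x,y in((114,15),(114,-15),(142,-15),(142,15))]
q=least_squares(lambda a:(proj(c,w(p,pad(a[0])))-uvp).ravel(),[.7]); print("arm",q.x,q.fun.round(1))
d0=pickle.load(open("d0.pkl","rb"))
for n in("scene","side"):
    print(n,proj(cam(d0[n]),w(p,pad(q.x[0]))).round().tolist(),proj(cam(d0[n]),w(p,[(-85,0,82),(85,0,84)])).round().tolist())
```

```text
[ 5.79433383e+02  4.10261617e+01 -1.26681927e-01] [[-1.1, -0.8], [1.6, -1.4], [1.1, 0.7], [-0.7, 1.4], [0.4, 0.4], [-1.2, 0.3], [0.6, 0.0], [-0.4, -0.1]]
clevis [[495.11452451  51.76534727  70.        ]] hinge [[663.75224143  30.28697603  70.        ]]
arm [0.73758471] [-0.2  2.4 -0.5  2.3 -0.1 -2.1 -0.4 -2. ]
scene [[304.0, 193.0], [291.0, 197.0], [286.0, 184.0], [298.0, 181.0]] [[273.0, 207.0], [316.0, 245.0]]
side [[250.0, 178.0], [260.0, 175.0], [266.0, 170.0], [255.0, 174.0]] [[281.0, 223.0], [239.0, 193.0]]
```

```bash
cat >> h.py <<'E'
P=np.load("fix.npy")
def RF():
    a=P[2]; return np.array([[np.cos(a),-np.sin(a),0],[np.sin(a),np.cos(a),0],[0,0,1]])
def fw(x): return RF()@np.asarray(x,float)+[P[0],P[1],0]
def padpose(a,off=0,k=1.0):
    u=np.array([-np.cos(a),0,np.sin(a)]);n=np.array([np.sin(a),0,np.cos(a)])
    p=np.array([85,0,70])+u*128+n*(19+off); t=k*a; c,s=np.cos(t),np.sin(t)
    return fw(p),RF()@np.array([[c,0,-s],[0,-1,0],[-s,0,-c]])
E
python3 - <<'E'
from bench import *; from h import *
for k in (1.0,.6):
    ok=[ik(*padpose(a,o,k)) is not None for a,o in((.74,90),(.74,30),(.74,0),(.4,0),(0,0))]; print(k,ok)
    if all(ok): break
close(40)
movep(*padpose(.74,90,k)); servo_line(*padpose(.74,15,k),speed=150)
print(current_time_s(), current_wrist_force())
for a in (.65,.52,.39,.26,.13,.03):
    hit=servo_line(*padpose(a,0,k),speed=100,force_limit=30)
    print(a,hit,np.round(current_wrist_force(),1),np.round(current_ee_pos(),1))
    if hit: break
else:
    print(servo_line(*padpose(0,-4,k),speed=30,force_limit=12),np.round(current_wrist_force(),1),np.round(current_ee_pos(),1))
print(current_time_s())
E
```

```text
1.0 [True, True, True, True, True]
8.1917 [-0.46363457  0.92908231  0.4379611 ]
0.65 False [ 0.1 -0.1  0.1] [574.8  41.8 163.9]
0.52 False [0.1 0.8 1. ] [563.4  43.2 151.3]
0.39 False [-0.2  1.  -0.4] [553.8  44.3 136.8]
0.26 False [ 0.6 -0.   0.7] [546.1  45.3 121.6]
0.13 False [ 0.6 -0.5 -0.6] [540.5  46.  105.7]
0.03 False [ 0.5 -0.3 -0.1] [537.5  46.3  93. ]
True [-1.7 -0.3  6.7] [540.1  46.3  89. ]
10.4333
```

Run:
```python
from bench import *; from h import *; import pickle
p=current_ee_pos(); servo_line(np.array(p)+[0,0,150],speed=300)
T=toolT(); r=read_camera("wrist"); pickle.dump((r,T),open("d2.pkl","wb"))
gripper_open()
s=read_camera("side")
w=cv2.resize(r["img"][60:300,190:370],None,fx=2.5,fy=2.5,interpolation=2); s2=cv2.resize(s["img"][165:265,210:310],(350,350),interpolation=2)
o=np.zeros((600,800,3),np.uint8); o[:600,:450]=w; o[:350,450:800]=s2; cv2.imwrite("pics/down.png",o); print(current_time_s())
```

```text
11.975
```

View pics/down.png

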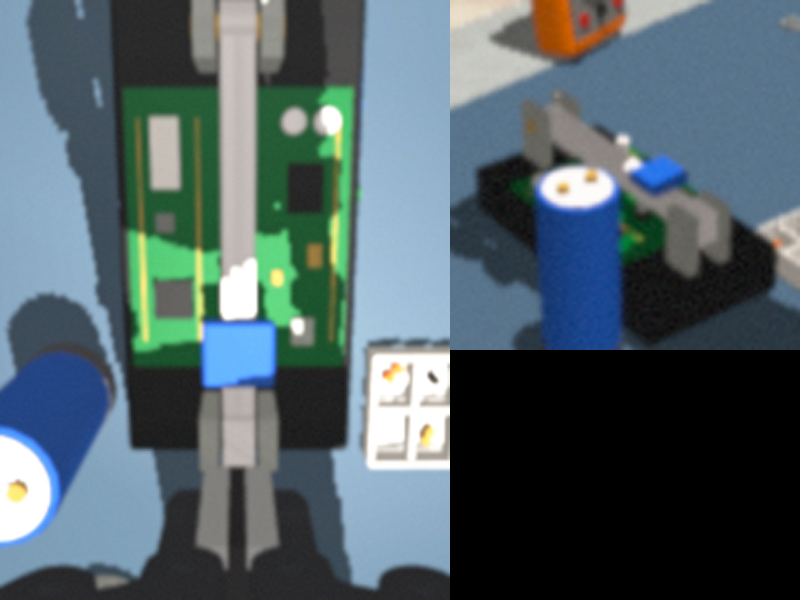

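The arm lies down between both lugs. Next: refit the fixture from this closer view, where the pad is at (203–275, 322–387), the lug ends are on row 470 and the arm end is on row 466.

Run:
```python
import pickle; from h import *; from scipy.optimize import least_squares
r,T=pickle.load(open("d2.pkl","rb")); c=cam(r,T)
obs=[((203,322),(-29,15,89)),((275,321),(-29,-15,89)),((275,386),(-57,-15,89)),((203,388),(-57,15,89)),
((198,470),(-97,17,82)),((218,470),(-97,9,82)),((258,470),(-97,-9,82)),((278,470),(-97,-17,82)),
((222,466),(-96,7,79)),((255,466),(-96,-7,79)),((131,448),(-105,55,40)),((346,446),(-105,-55,40))]
uv=np.array([o[0] for o in obs])/2.5+[190,60]-.3; F=np.array([o[1] for o in obs],float)
def w(p,F):
    a=p[2]; R=np.array([[np.cos(a),-np.sin(a),0],[np.sin(a),np.cos(a),0],[0,0,1]]); return np.asarray(F)@R.T+[p[0],p[1],0]
s=least_squares(lambda p:(proj(c,w(p,F))-uv).ravel(),P,loss="soft_l1")
print(P,s.x,(proj(c,w(s.x,F))-uv).round(1).tolist()); print("clevis",w(s.x,[(-85,0,70)]))
np.save("fix2.npy",s.x)
```

```text
[ 5.79433383e+02  4.10261617e+01 -1.26681927e-01] [ 5.79932594e+02  4.08074163e+01 -1.27646887e-01] [[-0.5, -0.3], [0.3, 0.1], [-0.2, 0.5], [-0.1, -0.3], [0.8, -0.2], [0.0, -0.2], [0.3, -0.2], [-0.4, -0.1], [0.3, -0.5], [-0.3, -0.5], [-1.1, 1.2], [1.0, 2.2]]
clevis [[495.62413788  51.62796118  70.        ]]
```

Run:
```python
from bench import *; from h import *
y=np.deg2rad(56.8); n=np.array([-np.sin(y),np.cos(y),0]); g=np.array([518.5,316.4,0])-22*n
R=down(y)
movep(g+[0,0,150],R)
servo_line(g+[0,0,16],speed=200)
print(servo_line(g+[0,0,3],speed=40,force_limit=8), np.round(current_ee_pos(),1),np.round(current_wrist_force(),1))
close(30); print("open",current_opening(),np.round(current_wrist_force(),1),np.round(current_ee_pos(),1))
print(current_time_s())
```

```text
False [536.6 304.3   2.8] [ 0.2 -0.2 -0. ]
open 0.2026878730776846 [0.  0.4 2.1] [537.3 304.5   3.3]
14.95
```

```bash
cp fix2.npy fix.npy
python3 - <<'E'
from bench import *; from h import *; import pickle
close(70)
servo_line(np.array(current_ee_pos())+[0,0,200],speed=250)
R=down(P[2]+np.pi/2); z=70-5.7
movep(fw([-85,-112,200]),R); servo_line(fw([-85,-112,z]),speed=200)
print(np.round(current_ee_pos(),1),current_opening(),current_time_s())
T=toolT(); r=read_camera("wrist"); s=read_camera("side"); c2=read_camera("scene")
pickle.dump((r,T,s,c2),open("d3.pkl","wb"))
o=np.zeros((600,800,3),np.uint8)
o[:600,:480]=cv2.resize(r["img"][60:360,160:400],(480,600),interpolation=2)
o[:300,480:800]=cv2.resize(s["img"][180:280,240:346],(320,300),interpolation=2)
o[300:,480:800]=cv2.resize(c2["img"][170:270,200:306],(320,300),interpolation=2)
cv2.imwrite("pics/pre.png",o)
E
```

```text
[482.5 -59.2  65.1] 0.18871906444294312 18.3167
```

View pics/pre.png

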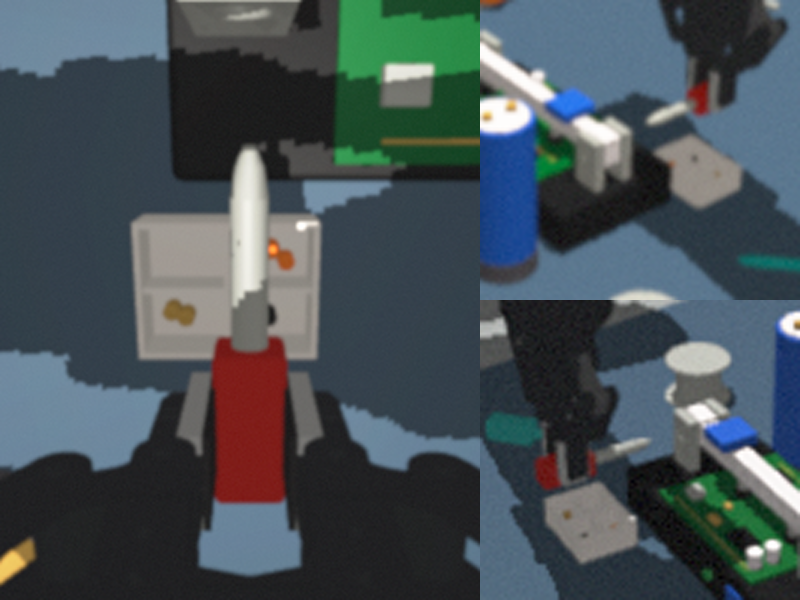

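The pin is held centred (shank at column 249.5 of the crop) and looks level. The lug seems to sit about 1 mm left of the pin's line. Next: check the lateral offset and the pitch numerically.

Run:
```python
import pickle; from h import *
r,T,s,c2=pickle.load(open("d3.pkl","rb")); c=cam(r,T)
print("tcp in fixture",(RF().T@(T[:3,3]-[P[0],P[1],0])).round(1),"R err",(down(P[2]+np.pi/2).T@T[:3,:3]).round(3).tolist())
tw=lambda p:T[:3,:3]@np.array(p,float)+T[:3,3]
for hx in (-4,0,4):
    print(hx,"wrist shoulder/tip",proj(c,[tw((hx+20,0,-5.7-9)),tw((hx+68,0,-5.7))]).round(1).tolist())
print("obs",[(285,229),(284.5,132.5)])
for n,q,ob in(("side",s,[(308.9,214),(296.3,220.7)]),("scene",c2,[(239.1,223.7),(255.6,217)])):
    for pt in (-3,0,3): print(n,pt,proj(cam(q),[tw((20,0,-5.7)),tw((68,0,-5.7-pt))]).round(1).tolist(),"obs",ob)
print("lug outer face model:",[proj(c,[fw((x,-17,z)) for x in(-97,-73)]).round(1).tolist() for z in(82,70,40)])
g=cv2.cvtColor(r["img"],cv2.COLOR_BGR2GRAY).astype(int)
for y in range(60,80,4): print(y,g[y,240:318:1].tolist())
cv2.imwrite("pics/lug.png",cv2.resize(r["img"][0:140,215:355],None,fx=4.2,fy=4.2,interpolation=2))
```

```text
tcp in fixture [ -84.  -111.6   65.1] R err [[1.0, 0.001, -0.0], [-0.001, 1.0, 0.001], [0.0, -0.001, 1.0]]
-4 wrist shoulder/tip [[282.3, 245.4], [282.3, 139.3]]
0 wrist shoulder/tip [[282.3, 237.4], [282.3, 130.2]]
4 wrist shoulder/tip [[282.3, 229.2], [282.2, 120.9]]
obs [(285, 229), (284.5, 132.5)]
side -3 [[310.4, 214.5], [295.0, 222.0]] obs [(308.9, 214), (296.3, 220.7)]
side 0 [[310.4, 214.5], [295.1, 220.9]] obs [(308.9, 214), (296.3, 220.7)]
side 3 [[310.4, 214.5], [295.1, 219.9]] obs [(308.9, 214), (296.3, 220.7)]
scene -3 [[236.2, 222.6], [255.8, 217.7]] obs [(239.1, 223.7), (255.6, 217)]
scene 0 [[236.2, 222.6], [255.8, 216.6]] obs [(239.1, 223.7), (255.6, 217)]
scene 3 [[236.2, 222.6], [255.8, 215.4]] obs [(239.1, 223.7), (255.6, 217)]
lug outer face model: [[[248.8, 59.8], [310.2, 59.8]], [[252.0, 66.1], [307.8, 66.2]], [[257.9, 77.8], [303.4, 77.8]]]
60 [134, 127, 107, 69, 49, 54, 64, 83, 116, 146, 159, 161, 162, 163, 164, 162, 163, 163, 163, 163, 163, 164, 163, 162, 162, 161, 159, 159, 160, 162, 163, 162, 161, 163, 163, 165, 165, 166, 164, 166, 163, 162, 162, 163, 162,
[... 783 characters left out ...]
, 95, 97, 93, 79, 57, 34, 27, 29, 29, 25, 26, 26, 28, 27, 25]
72 [134, 131, 120, 87, 54, 51, 59, 70, 73, 72, 74, 75, 72, 75, 79, 88, 95, 97, 98, 98, 97, 97, 97, 96, 97, 98, 99, 98, 98, 98, 97, 97, 99, 98, 98, 98, 99, 99, 98, 99, 97, 98, 97, 98, 97, 98, 97, 96, 92, 92, 91, 92, 92, 93, 91, 91, 92, 94, 95, 97, 97, 99, 99, 98, 93, 80, 66, 57, 53, 37, 30, 28, 28, 28, 29, 29, 28, 29]
76 [135, 134, 125, 95, 59, 49, 61, 69, 74, 74, 74, 73, 74, 74, 75, 74, 80, 89, 97, 96, 97, 97, 96, 97, 98, 98, 98, 97, 97, 98, 97, 96, 96, 98, 98, 98, 100, 98, 98, 98, 96, 98, 97, 95, 95, 97, 95, 96, 97, 95, 97, 96, 94, 94, 94, 96, 98, 97, 98, 98, 98, 96, 96, 87, 74, 68, 66, 67, 64, 62, 63, 65, 67, 65, 66, 66, 66, 67]
```

View pics/lug.png

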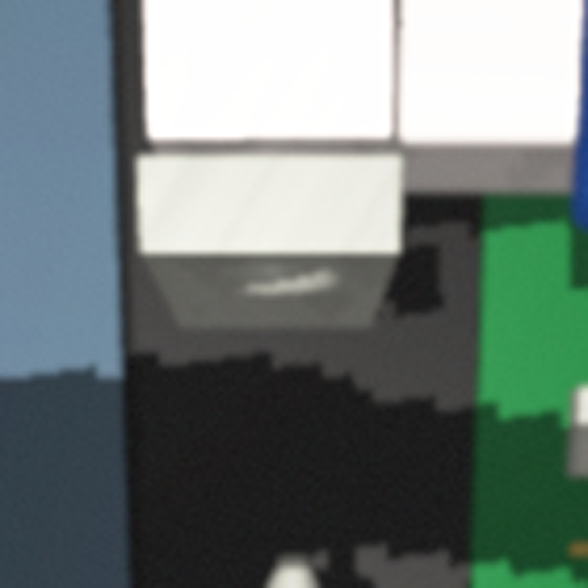

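Run:
```python
import pickle; from h import *; from scipy.optimize import least_squares
from bench import *
T=np.eye(4);X=np.array([current_ee_pos() for _ in range(20)]); print("tcp fixture mean",(RF().T@(X.mean(0)-[P[0],P[1],0])).round(2),X.std(0).round(2))
r,T,s,c2=pickle.load(open("d3.pkl","rb")); T[:3,3]=X.mean(0); c=cam(r,T)
tw=lambda p:T[:3,:3]@np.array(p,float)+T[:3,3]
def pt(v,x,z,y=0): # pin-frame point (x fwd, z up)
    hx,h,th=v; return tw((hx+x*np.cos(th)-z*np.sin(th),y,-h-(x*np.sin(th)+z*np.cos(th))))
def pr(v):
    A=proj(c,[pt(v,20,9,-9),pt(v,20,9,9),pt(v,-20,9,-9),pt(v,-20,9,9),pt(v,66,0),pt(v,40,0,-4.5),pt(v,40,0,4.5)])
    return np.r_[A[:5,1],A[1,0]-A[0,0],A[3,0]-A[2,0],A[6,0]-A[5,0]]
ob=np.array([229.5,229.5,311,311,133.5,36,34.5,18.7])
f=least_squares(lambda v:pr(v)-ob,[0,5.7,0]); print(f.x,f.fun.round(1))
f2=least_squares(lambda v:pr([v[0],v[1],0])-ob,[0,5.7]); print(f2.x,f2.fun.round(1))
print("width px model per row",proj(c,[pt((0,5.7,0),40,0,-4.5),pt((0,5.7,0),40,0,4.5)]).tolist(), current_time_s())
```

```text
tcp fixture mean [ -83.27 -111.95   66.06] [0. 0. 0.]
[ 1.08515027  5.24220473 -0.17047221] [ 0.3  0.3 -0.6 -0.6  0.5  1.9  2.2 -0.7]
[1.59381413 4.65834822] [ 3.9  3.9 -2.9 -2.9 -2.4  2.6  1.2  0.2]
width px model per row [[272.8811537155983, 191.15153285462952], [291.80959502290546, 191.15870667446225]] 18.4667
```

Run:
```python
from bench import *; from h import *; import pickle
for i in range(3): print((RF().T@(np.array(current_ee_pos())-[P[0],P[1],0])).round(2),np.round(current_qvel(),3).max(),current_time_s()); pause(.2)
r,T,s,c2=pickle.load(open("d3.pkl","rb"))
o=np.zeros((600,800,3),np.uint8)
for i,(q,x0,y0) in enumerate(((s,280,190),(c2,210,195))):
    o[i*300:(i+1)*300]=cv2.resize(q["img"][y0:y0+30*4//3,x0:x0+107][:40],(800,300),interpolation=cv2.INTER_NEAREST)
cv2.imwrite("pics/z.png",o)
```

```text
[ -83.27 -111.95   66.06] 0.005 18.4667
[ -84.33 -112.08   65.2 ] 0.006 18.6667
[ -84.93 -112.03   64.48] 0.005 18.8667
```

View pics/z.png

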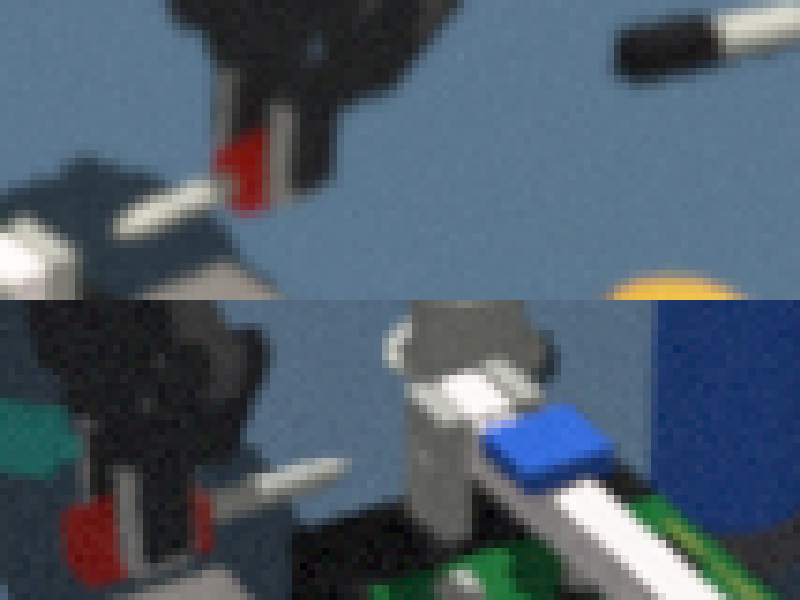

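The side and scene slopes agree that the pin is level, with hx ≈ 0. The arm sways about 1 mm after a move, so I'll let it settle, apply the image-measured −2.3 mm lateral correction, and insert under a force limit.

```bash
cat >> h.py <<'E'
def tf(): 
    from bench import current_ee_pos
    return (RF().T@(np.array(current_ee_pos())-[P[0],P[1],0])).round(2)
E
python3 - <<'E'
from bench import *; from h import *
x,z=-86.3,64.7
servo_line(fw([x,-112,z]),speed=60); pause(.4); print(tf(),np.round(RF().T@current_wrist_force(),1))
for y in (-90,-75,-60,-50,-41):
    h=servo_line(fw([x,y,z]),speed=30,force_limit=15); print(y,h,tf(),np.round(RF().T@current_wrist_force(),1))
    if h: break
else: print(servo_line(fw([x,-32,z]),speed=20,force_limit=15),tf(),np.round(RF().T@current_wrist_force(),1))
print(current_time_s(),current_opening())
E
```

```text
[ -86.28 -111.99   64.69] [-1.3  0.2 -1.7]
-90 False [-86.29 -89.98  64.71] [-0.5 -0.1 -2.1]
-75 False [-86.29 -74.86  64.7 ] [ 0.3  0.1 -2. ]
-60 False [-86.33 -59.85  64.68] [-0.4 -0.3 -1. ]
-50 False [-86.32 -49.83  64.69] [-0.2 -0.2 -1. ]
-41 False [-86.32 -40.84  64.71] [ 0.3  0.3 -1.6]
True [-86.74 -36.15  64.23] [-0.4 -2.  -0.4]
23.2333 0.19035964767221258
```

Run:
```python
from bench import *; from h import *
print(servo_line(fw([-86.3,-32,64.7]),speed=20,force_limit=20),tf())
p=tf(); servo_line(fw([-86.3,p[1],64.7]),speed=20); print(tf(),np.round(RF().T@current_wrist_force(),1))
gripper_open(); q=tf(); servo_line(fw([q[0],q[1],230]),speed=200)
servo_line(fw([-85,-60,230]),speed=200); pause(.3)
r=read_camera("wrist"); s=read_camera("side"); c=read_camera("scene"); print(current_time_s())
o=np.zeros((600,800,3),np.uint8)
o[:,:480]=cv2.resize(r["img"][60:285,190:370],(480,600),interpolation=2)
o[:300,480:]=cv2.resize(s["img"][190:270,250:335],(320,300),interpolation=2)
o[300:,480:]=cv2.resize(c["img"][180:260,230:315],(320,300),interpolation=2)
cv2.imwrite("pics/end.png",o)
```

```text
False [-86.92 -36.    64.18]
[-86.53 -36.14  64.48] [-0.3 -2.4 -1.8]
26.3333
```

View pics/end.png

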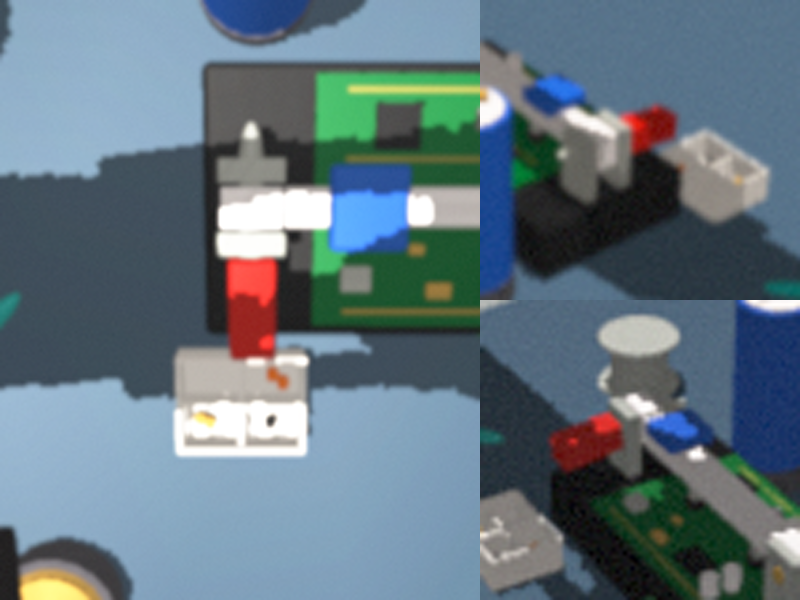

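The pin passes through both lugs. Its nose shows at (250,125) beyond the far lug, 35 px or about 14 mm, as expected when fully home. The handle is flush with the near lug, at about row 258.

```bash
python3 -c "
from bench import *
job_done(); print(current_time_s())"
```

```text
the job is handed in; nothing more can be done
the job is handed in; nothing more can be done
```

The hold-down arm is locked. I swung it down by its blue pad, and it met its stop with the fingertips at z = 89.0 mm, the listed height of the pad's top with the arm down. I then picked up the smaller red pin with the jaws offset 22 mm away from the yellow bottle. The pin went in from the tray side, the one the capacitor leaves free, and I let go of it. I handed the job in just after 26.3 s on the robot's clock, under the 61 s limit.

**Last checks:**
- **Pin seated:** the final pictures show the pin through both lugs and the arm. The handle is flush with the near lug, and the nose sticks out about 14 mm beyond the far one, as it should when fully home.
- **Robot clear:** the gripper was open and raised to about 230 mm before I handed in.

**Checks that disagreed or were not made:**
- **Pin tilt:** the wrist-camera fit suggested the held pin drooped about 10°, but the side and scene views showed it level. I went with level, and the pin slid in with almost no force.
- **Seating force:** the first push stopped on its 15 N limit with the handle within 1 mm of its expected seated position. A second push with a 20 N limit ran its full command without tripping, but the pin advanced only about 0.15 mm more.
- **Other items:** I did not measure the rest of the bench again. The tray and capacitor look undisturbed in the last pictures, but the bottle was not in the parts I viewed.

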